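Dry-fit the tubes of a stepped candle stand

TASK

Dry-fit the stepped candle stand ready for tacking: stand the four loose tubes upright on the four chalk rings of the clamped bar, each centred on its ring, so that the heights step down from the tall tube that is already tacked on, the longest loose tube next to it and the shortest at the clamp end. Leave them standing free, and leave the hammer, the wire brush and the magnetic holder where they lie.

Things in the scene. Friction and masses are not known exactly. Their poses are not given: they have to be found in the camera images.
- tube_140: loose longest piece of blue-grey steel pipe with bright sawn ends, 140 mm tall, 34 mm outside diameter, 3 mm wall, open at both ends, about 337 g, standing upright on the bench nearer the robot than the bar; origin at the centre of its underside, z along its axis to its top
- tube_115: loose second longest piece of blue-grey steel pipe with bright sawn ends, 115 mm tall, 34 mm outside diameter, 3 mm wall, open at both ends, about 277 g, standing upright on the bench nearer the robot than the bar; origin at the centre of its underside, z along its axis to its top
- tube_90: loose third longest piece of blue-grey steel pipe with bright sawn ends, 90 mm tall, 34 mm outside diameter, 3 mm wall, open at both ends, about 217 g, standing upright on the bench nearer the robot than the bar; origin at the centre of its underside, z along its axis to its top
- tube_65: loose shortest piece of blue-grey steel pipe with bright sawn ends, 65 mm tall, 34 mm outside diameter, 3 mm wall, open at both ends, about 157 g, standing upright on the bench nearer the robot than the bar; origin at the centre of its underside, z along its axis to its top
- ring_a: one of four alike white chalk rings (45 mm across, with a small cross at the centre) drawn 80 mm apart along the top of a grey flat steel bar (50 mm wide, 10 mm thick, 460 mm long, clamped immovably to the bench); origin at its centre on the bar's top face, 10 mm above the bench; z up, y along the bar, x across it. The rings stand in the order ring_a, ring_b, ring_c, ring_d along the bar's +y
- ring_b: one of four alike white chalk rings (45 mm across, with a small cross at the centre) drawn 80 mm apart along the top of a grey flat steel bar (50 mm wide, 10 mm thick, 460 mm long, clamped immovably to the bench); origin at its centre on the bar's top face, 10 mm above the bench; z up, y along the bar, x across it. The rings stand in the order ring_a, ring_b, ring_c, ring_d along the bar's +y
- ring_c: one of four alike white chalk rings (45 mm across, with a small cross at the centre) drawn 80 mm apart along the top of a grey flat steel bar (50 mm wide, 10 mm thick, 460 mm long, clamped immovably to the bench); origin at its centre on the bar's top face, 10 mm above the bench; z up, y along the bar, x across it. The rings stand in the order ring_a, ring_b, ring_c, ring_d along the bar's +y
- ring_d: one of four alike white chalk rings (45 mm across, with a small cross at the centre) drawn 80 mm apart along the top of a grey flat steel bar (50 mm wide, 10 mm thick, 460 mm long, clamped immovably to the bench); origin at its centre on the bar's top face, 10 mm above the bench; z up, y along the bar, x across it. The rings stand in the order ring_a, ring_b, ring_c, ring_d along the bar's +y
- tacked_post: blue-grey steel pipe 165 mm tall, 34 mm outside diameter, already tack-welded upright to one end of the bar, 80 mm beyond the last ring on that side (which end varies); origin at the centre of its underside on the bar's top. At the bar's other end, 80 mm beyond the last ring there, a red-handled toggle clamp 50 mm high holds the bar down, its handle pointing away from the robot
- chipping_hammer: bystander: chipping hammer lying flat, black handle and steel head, 280 mm long, 170 mm across the head, 24 mm high, to the right of the work seen from the robot; origin about half way along it, x from handle to head
- wire_brush: bystander: wire brush lying bristles down, wooden back 220 x 26 mm, 30 mm high, to the left of the work seen from the robot; origin under its middle, x along it
- magnet: bystander: red arrow-shaped magnetic welding holder lying flat beyond the bar, seen from the robot, 60 x 108 mm, 18 mm high; origin under its middle, x from its long base to its point
There are look-alikes about, which are no part of the job. What is shaped like the tube_90 but brown is not meant.

How it is judged:
By the outcome, as a careful person would: the job done as asked, in the order asked, and still so for the second after the job is handed in, with the robot touching nothing.
It also fails if it takes over 115 s, if anything falls off the work surface, if the arm or the gripper's body presses on something with over 40 N, if the wrist force passes 120 N, or if a joint passes its speed limit or range.

ROBOT

A 6-joint arm with a two-finger parallel gripper is mounted at the origin on the work surface. World frame = base frame: x ahead of the robot, y to its left, z up, the work surface at z = 0. Lengths are in mm, angles in rad, forces in N, time in s.
With the tool pointing down it reaches from about 325 to 900 mm from the base axis. Payload 6.1 kg.
Tool frame: the origin (TCP) lies midway between the tips of the shut fingers; the grasp point (between the pads) lies 19 mm behind it; z points along the fingers, y is the line along which they close (so a half turn about z gives the same grasp; the last joint's range is limited). The gripper opens to 85 mm and grips with 20 to 120 N. Pads are 22 mm wide; open, the fingers measure 114 mm over their backs; the gripper's body (76 mm by 85 mm) begins 54 mm behind the grasp point. The pads swing forward as they close: fully open they stand 13 mm farther back than shut.
Start: joints at [-1.272, 0.22, 1.526, -0, 1.395, -0.126], TCP at [257.579, -569.446, 231.3] pointing down, gripper open.
Joint ranges: [-2.98, 2.98], [-0.91, 2.08], [0.09, 2.57], [-1.24, 4.39], [0.2, 2.65], [-2.68, 2.68]. Speed limits (rad/s): [2.57, 2.57, 3.01, 3.14, 3.14, 3.14].

INTERFACE

Orientations are given as a unit quaternion [x, y, z, w].
In Python, from rig import arm gives the robot as it stands.
- The arm moves only by the tool jog_arm, never from a script. Its argument "steps" is a list of rows, each a list of 7 numbers: the shift along the world's x, y, z in m, then the turn, a rotation vector about the world's x, y, z in rad, then the finger opening in m, from 0 to 0.0854. A call has 1 to 12 rows; each row is the pose to reach, as a shift and turn from the pose commanded when the call began; what a row does not reach only later rows make up. A row lasts 1/12 s, in which the tool goes at most 41.7 mm and 7.16 degrees, less where a joint would pass 70% of its speed; a pose out of reach is approached as far as the arm can. A call with a gripper value outside its range is refused whole. The fingers move at their own pace and stop on an object; "force" is the grip in N (left out, the last holds). Time passes only in rows, so rows that repeat a pose let the fingers close. It gives the time, the measured TCP pose, the force, the opening and the grip force at its end, in the units of the state.
- arm.observe(): the state, without advancing time (a new reading comes with each control period).
- arm.grab_frame(name): name is "scene" or "top" or "wrist"; returns a dict with "image" (420x560x3 uint8, red, green, blue), "fx", "fy", "cx", "cy" (pixels), "cam_to_world" (4x4, takes a point from camera to world coordinates); the wrist camera has in their place "mount" (4x4, takes a point from camera to tool coordinates, whose origin is the TCP and whose axes are the flange's). Camera axes: x right, y down, z forward; pixel columns grow to the right and rows downward; lengths in mm; the calibration is good to about 2 mm. A picture is of the moment at which its call begins: read the wrist's pose just before it. There is no depth.
- arm.job_done(): hands the job in; it is judged then, once.
Trained networks look in a picture, given as the dict that the camera call returned (one of the last four; its "shot" number tells which), for a name from the list of things; names that differ only in an ending like _2 or _b are one class to them, and where a whole thing is asked for, a point or a joint stands for the part that bears it (a point fixed in the world has none). Each returns a list of dicts, best first, with "score" (0 to 1); they miss things now and then, are a little off and sometimes report something else, mostly with a low value. They report only what shows in the picture. A call takes as long as a camera call. They do not tell look-alikes from the thing itself.
- arm.look_for(picture, label): "uv" ([column, row] in pixels, amid what is visible of it).
- arm.regions_of(picture, label): "region" (420x560 bool, what is visible of it) and "uv" ([column, row] in pixels, amid what is visible of it).
The state is a dict: "clock": time; "qpos": joint angles; "qd": joint speeds; "joint_torque": joint torques, N m; "ee_pos": TCP position; "orientation": TCP orientation; "wrist_force": force on the tool from outside, world axes, zero at the start; "moment": the same for the moment, N m; "opening": opening from 0.0 (shut) to 1.0 (fully open); "grasp_force": force on a finger pad.
Only numpy, scipy, OpenCV 4.12 (cv2) and the standard library are available. Lean on these libraries where they do the work, as an engineer would, in place of code of your own. Each camera call takes 0.05 s, during which the arm holds its last target. There are 200 camera calls.

## Working session

There is one attempt and no reset: what is moved stays moved. The work goes in short steps, Python scripts to look and compute and a tool call to move; the robot and the scene stay as the last step left them, time stands still between calls to the robot, and variables do not carry over. Pictures are saved under pics/ and viewed, at most 14 in all, crops included, and the job is handed in when it is done.

Besides the shell and the picture viewer there is one more tool, called after "Request:" by a JSON object that holds its "method" and its "body". jog_arm: Moves the arm, as the interface text tells. Its arguments: {"type":"object","properties":{"steps":{"type":"array"},"force":{"type":"number"}},"required":["steps"]}

```bash
mkdir -p pics; ls
python3 - <<'E'
from rig import arm
import cv2
s=arm.observe(); print(s['clock'],s['ee_pos'],s['orientation'],s['opening'])
for n in ("top","scene"):
    f=arm.grab_frame(n); cv2.imwrite(f'pics/{n}0.png',f['image'][...,::-1]); print(n,f['fx'],f['cx'],f['cy'],f['cam_to_world'].round(3).tolist() if hasattr(f['cam_to_world'],'round') else f['cam_to_world'])
    for l in ("tube_140","tube_115","tube_90","tube_65","ring_a","tacked_post","magnet","chipping_hammer","wire_brush"):
        print(l,[( [round(float(x)) for x in d['uv']],round(float(d['score']),2)) for d in arm.look_for(f,l)][:6])
E
```

```text
pics
0.0 [ 257.40810881 -568.88007139  230.18480875] [ 9.77530305e-01  2.10792706e-01 -7.77351158e-05 -9.65656217e-04] 1.0030954938794499
top 383.9233526382251 282.99205684490136 205.57825955294135 [[-0.01, -0.998, 0.068, 518.424], [-1.0, 0.01, -0.007, -19.632], [0.006, -0.068, -0.998, 1194.591], [0.0, 0.0, 0.0, 1.0]]
tube_140 [([357, 253], 0.61), ([320, 263], 0.56), ([191, 257], 0.49), ([315, 234], 0.4)]
tube_115 [([357, 253], 0.61), ([320, 263], 0.56), ([191, 257], 0.49), ([315, 234], 0.4)]
tube_90 [([357, 253], 0.61), ([320, 263], 0.56), ([191, 257], 0.49), ([315, 234], 0.4)]
tube_65 [([357, 253], 0.61), ([320, 263], 0.56), ([191, 257], 0.49), ([315, 234], 0.4)]
ring_a [([301, 189], 0.7), ([220, 183], 0.63), ([248, 185], 0.53), ([273, 186], 0.52)]
tacked_post [([327, 189], 0.67)]
magnet [([267, 145], 0.97)]
chipping_hammer [([414, 230], 0.85)]
wire_brush [([246, 183], 0.41)]
scene 460.9236924073933 271.76786937657283 216.16114353239814 [[0.753, 0.532, -0.387, 1020.294], [0.658, -0.62, 0.428, -493.49], [-0.013, -0.577, -0.817, 937.574], [0.0, 0.0, 0.0, 1.0]]
tube_140 [([218, 190], 0.85), ([252, 161], 0.83), ([293, 125], 0.82), ([190, 203], 0.79), ([164, 232], 0.7), ([223, 220], 0.67)]
tube_115 [([218, 190], 0.85), ([252, 161], 0.83), ([293, 125], 0.82), ([190, 203], 0.79), ([164, 232], 0.7), ([223, 220], 0.67)]
tube_90 [([218, 190], 0.85), ([252, 161], 0.83), ([293, 125], 0.82), ([190, 203], 0.79), ([164, 232], 0.7), ([223, 220], 0.67)]
tube_65 [([218, 190], 0.85), ([252, 161], 0.83), ([293, 125], 0.82), ([190, 203], 0.79), ([164, 232], 0.7), ([223, 220], 0.67)]
ring_a [([298, 227], 0.72), ([274, 248], 0.62), ([323, 214], 0.51), ([344, 196], 0.49)]
tacked_post [([246, 251], 0.65)]
magnet [([346, 261], 0.93)]
chipping_hammer [([133, 328], 0.58)]
wire_brush [([347, 110], 0.65), ([165, 230], 0.47)]
```

Run:
```python
import cv2
a=cv2.imread('pics/top0.png'); cv2.imwrite('pics/top0c.png',cv2.resize(a[120:320,150:450],(800,533),interpolation=cv2.INTER_CUBIC))
a=cv2.imread('pics/scene0.png'); cv2.imwrite('pics/scene0c.png',cv2.resize(a[80:380,80:480],(800,600),interpolation=cv2.INTER_CUBIC))
```

```text
(no output)
```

View pics/top0c.png

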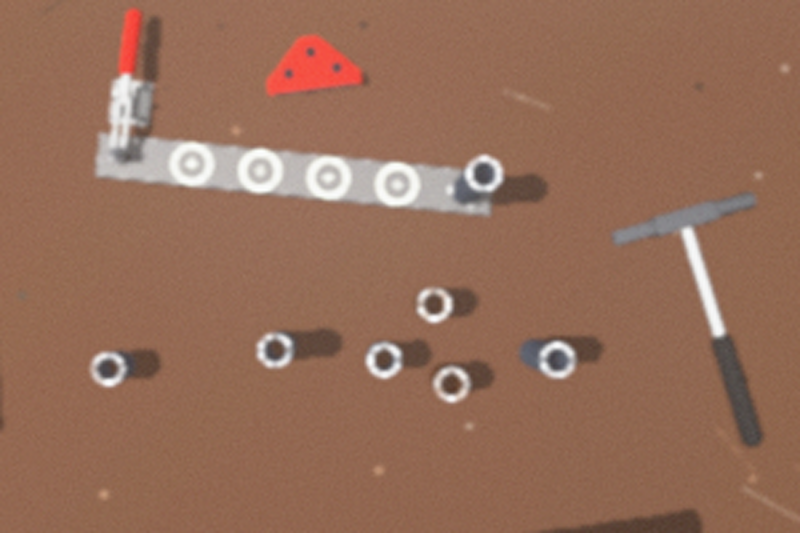

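View pics/scene0c.png

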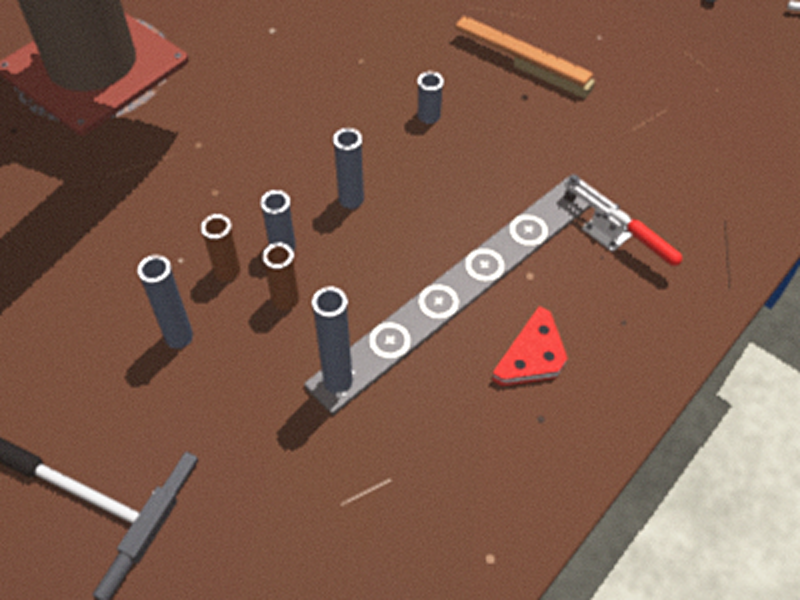

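The top crop shows the post at the right end (crop 484,174) and the clamp at the left. The four rings run from crop x=191 to 397. The blue tubes are at (557,359) tall, (275,350), (384,359) and (109,368) short. The two brown look-alikes are at (434,304) and (451,383). The scene view agrees, so the order from the post is 140, 115, 90, 65.

```bash
cat > h.py <<'E'
import numpy as np, cv2
from rig import arm
def ray(f,uv,T=None):
    T=f['cam_to_world'] if T is None else T; T=np.array(T)
    d=T[:3,:3]@np.array([(uv[0]-f['cx'])/f['fx'],(uv[1]-f['cy'])/f['fy'],1.]); return T[:3,3],d
def atz(f,uv,z,T=None):
    o,d=ray(f,uv,T); return (o+d*(z-o[2])/d[2])[:2]
def proj(f,P,T=None):
    T=np.array(f['cam_to_world'] if T is None else T); p=T[:3,:3].T@(np.array(P)-T[:3,3])
    return np.array([f['fx']*p[0]/p[2]+f['cx'],f['fy']*p[1]/p[2]+f['cy']])
def bright(f,uv,r,thr):
    "centre of the ellipse fitted to the bright blob's outline near uv"
    g=f['image'].min(2); u,v=[int(round(x)) for x in uv]
    m=np.zeros_like(g); s=np.s_[max(v-r,0):v+r+1,max(u-r,0):u+r+1]; m[s]=(g[s]>thr)*255
    n,l,st,c=cv2.connectedComponentsWithStats(m); k=1+np.argmax(st[1:,4])
    cs,_=cv2.findContours((l==k).astype('uint8'),cv2.RETR_EXTERNAL,cv2.CHAIN_APPROX_NONE)
    e=cv2.fitEllipse(max(cs,key=len)); return np.array(e[0]),e[1]
def wristT(f,s):
    from scipy.spatial.transform import Rotation as R
    T=np.eye(4); T[:3,:3]=R.from_quat(s['orientation']).as_matrix(); T[:3,3]=s['ee_pos']; return T@np.array(f['mount'])
E
python3 - <<'E'
from h import *
f=arm.grab_frame('top'); sc=arm.grab_frame('scene')
c=lambda x,y:(150+x/2.667,120+y/2.667)
d=lambda x,y:(80+x/2,80+y/2)
for n,p,q,h in [('140',c(557,359),d(154,268),140),('115',c(275,350),d(348,139),115),('90',c(384,359),d(275,203),90),('65',c(109,368),d(430,81),65),('post',c(484,174),d(330,301),175),('br1',c(434,304),d(278,256),90),('br2',c(451,383),d(216,226),90)]:
    for im,pp in((f,p),(sc,q)):
        try:e=bright(im,pp,11,135); print(n,e[0].round(1),np.round(e[1],1),atz(im,e[0],h).round(1))
        except Exception as x: print(n,x)
for n,p,q in [('d',c(191,164),d(529,230)),('c',c(260,171),d(485,264)),('b',c(329,178),d(438,301)),('a',c(397,184),d(390,340))]:
    for im,pp in((f,p),(sc,q)):
        e=bright(im,pp,12,195); print(n,e[0].round(1),np.round(e[1],1),atz(im,e[0],10).round(1))
w=arm.grab_frame('wrist'); print(np.array(w['mount']).round(3).tolist(),w['fx'])
E
```

```text
140 [358.5 254.7] [13.2 13.6] [ 453.3 -231.5]
140 [156.6 213.8] [12.6 16.1] [ 451.3 -231.1]
115 [252.6 251.1] [12.6 13.5] [465.   59.4]
115 [253.5 148.9] [10.3 13.6] [464.2  59.7]
90 [293.5 254.8] [12.9 13.1] [452.  -55.4]
90 [217.1 180.4] [10.9 14.3] [450.4 -55.6]
65 [190.  257.9] [12.5 12.7] [444.6 245.7]
65 [295.  119.9] [ 8.5 12.6] [443.7 245.9]
post [329.2 185.5] [12.8 20.1] [ 640.1 -150.4]
post [244.4 230.2] [14.2 17.2] [ 639.8 -155. ]
br1 [312.6 233.9] [12.4 12.9] [ 510.8 -111. ]
br1 [218.8 207.2] [12.  14.5] [ 509.7 -109.3]
br2 [318.9 263.8] [12.6 12.7] [ 425.5 -127.9]
br2 [187.8 192.6] [11.1 14.4] [ 424.3 -126.6]
d [221.5 181.3] [15.5 17.6] [676.2 162.6]
d [344.  194.6] [14.7 18.6] [675.4 162.7]
c [247.1 183.6] [15.5 17.4] [668.  83.]
c [322.  211.9] [15.5 18.7] [666.1  83.2]
b [272.7 186.3] [15.6 17.3] [658.9   3.7]
b [298.9 230.2] [16.3 19.5] [657.2   3.9]
a [298.5 188.7] [15.4 17.4] [650.7 -76. ]
a [274.5 249.7] [17.3 19.6] [648.4 -75.7]
[[-0.001, -0.955, -0.297, 76.278], [1.0, -0.001, -0.0, 0.373], [0.0, -0.297, 0.955, -141.521], [0.0, 0.0, 0.0, 1.0]] 328.52992508229653
```

Request:
{"method": "jog_arm", "body": {"steps": [[0.1947,0.3381,0,0,0,1.036,0.085],[0.1947,0.3381,0,0,0,1.036,0.085],[0.1947,0.3381,0,0,0,1.036,0.085],[0.1947,0.3381,0,0,0,1.036,0.085],[0.1947,0.3381,0,0,0,1.036,0.085],[0.1947,0.3381,0,0,0,1.036,0.085],[0.1947,0.3381,0,0,0,1.036,0.085],[0.1947,0.3381,0,0,0,1.036,0.085],[0.1947,0.3381,0,0,0,1.036,0.085],[0.1947,0.3381,0,0,0,1.036,0.085],[0.1947,0.3381,0,0,0,1.036,0.085],[0.1947,0.3381,0,0,0,1.036,0.085]]}}

```text
clock: 2.15
ee_pos: [452.6, -230.7, 231.5]
orientation: [0.744, 0.668, -0.0, 0.0]
wrist_force: [0.5, 0.2, 1.1]
opening: 0.995
grasp_force: 0.0
```

```bash
cat > w.py <<'E'
import sys; from h import *
name,h,X,Y,thr=sys.argv[1],*map(float,sys.argv[2:6])
s=arm.observe(); f=arm.grab_frame('wrist'); s2=arm.observe(); T=wristT(f,s)
cv2.imwrite(f'pics/w{name}.png',f['image'][...,::-1])
print(s['clock'],s['ee_pos'].round(1),s2['ee_pos'].round(1),s['orientation'].round(4),s['opening'].round(2))
p=proj(f,[X,Y,h],T); print('expected px',p.round(1))
e=bright(f,p,int(sys.argv[6]) if len(sys.argv)>6 else 45,thr); print('fit',e[0].round(1),np.round(e[1],1),atz(f,e[0],h,T).round(1))
E
python3 w.py 140 140 452.3 -231.3 135
```

```text
Traceback (most recent call last):
  File "w.py", line 5, in <module>
    print(s['clock'],s['ee_pos'].round(1),s2['ee_pos'].round(1),s['orientation'].round(4),s['opening'].round(2))
                                                                                          ^^^^^^^^^^^^^^^^^^
AttributeError: 'float' object has no attribute 'round'
```

```bash
sed -i "s/s\['opening'\].round(2)/round(s['opening'],2)/" w.py; python3 w.py 140 140 452.3 -231.3 135
```

```text
2.2 [ 452.2 -231.6  231.4] [ 452.  -232.1  231.4] [ 7.447e-01  6.674e-01 -3.000e-04  2.000e-04] 1.0
expected px [267.5 212.4]
fit [268.3 210.5] [43.2 45.4] [ 453.1 -229.9]
```

View pics/w140.png

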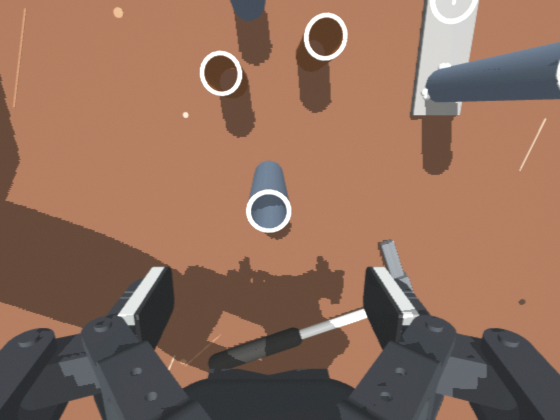

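The wrist view shows the 140 tube at (268,210), within 1.5 mm of my estimate. The browns are well clear of it, so I'll descend and grip.

Request:
{"method": "jog_arm", "body": {"steps": [[0,0,-0.04,0,0,0,0.085],[0,0,-0.08,0,0,0,0.085],[0,0,-0.12,0,0,0,0.085],[0,0,-0.136,0,0,0,0.085],[0,0,-0.136,0,0,0,0.085],[0,0,-0.136,0,0,0,0.03],[0,0,-0.136,0,0,0,0.02],[0,0,-0.136,0,0,0,0.02],[0,0,-0.136,0,0,0,0.02],[0,0,-0.136,0,0,0,0.02],[0,0,-0.136,0,0,0,0.02],[0,0,-0.136,0,0,0,0.02]], "force": 60}}

```text
clock: 3.25
ee_pos: [453.3, -232.4, 97.5]
orientation: [0.745, 0.667, 0.0, 0.002]
wrist_force: [-1.9, -0.0, 6.1]
opening: 0.387
grasp_force: 58.9
```

Request:
{"method": "jog_arm", "body": {"steps": [[0,0,0.02,0,0,0,0.02],[0,0,0.06,0,0,0,0.02],[0,0,0.1,0,0,0,0.02],[0,0,0.14,0,0,0,0.02],[0,0,0.17,0,0,0,0.02],[0.025,0.02,0.185,0,0,0,0.02],[0.056,0.044,0.185,0,0,0,0.02],[0.087,0.068,0.185,0,0,0,0.02],[0.118,0.092,0.185,0,0,0,0.02],[0.149,0.116,0.185,0,0,0,0.02],[0.18,0.14,0.185,0,0,0,0.02],[0.1972,0.1554,0.185,0,0,0,0.02]]}}

```text
clock: 4.25
ee_pos: [651.7, -72.9, 280.0]
orientation: [0.744, 0.668, 0.001, -0.0]
wrist_force: [-0.4, 0.6, -3.6]
opening: 0.379
grasp_force: 61.1
```

Run:
```python
from h import *
s=arm.observe(); f=arm.grab_frame('wrist'); T=wristT(f,s); cv2.imwrite('pics/wa.png',f['image'][...,::-1])
print(s['ee_pos'],s['orientation'],s['wrist_force'],s['opening'])
for P in [(649.5,-75.9,10),(658,3.8,10),(667,83.1,10),(675.8,162.6,10)]: print(P,proj(f,P,T).round(1))
print([(d['uv'],atz(f,d['uv'],10,T).round(1),round(d['score'],2)) for d in arm.look_for(f,'ring_a')])
```

```text
[651.69507893 -72.86732028 280.04963477] [ 7.44232449e-01  6.67920328e-01  6.94171559e-04 -1.21820909e-04] [-0.42638178  0.61304594 -3.57159211] 0.3789244594854015
(649.5, -75.9, 10) [266.1 172. ]
(658, 3.8, 10) [265.9 105.7]
(667, 83.1, 10) [266.   31.3]
(675.8, 162.6, 10) [266.  -53.4]
[([265.4, 103.4], array([657.8,   6.5]), 0.95), ([262.5, 169.8], array([645.2, -72.7]), 0.67), ([265.6, 33.2], array([666.3,  81.3]), 0.56)]
```

View pics/wa.png

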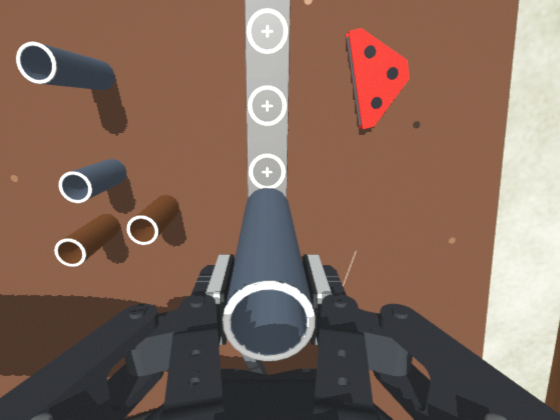

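Ring crosses at (267,172), (267,105) and (267,31) match my predictions (266,172), (266,106) and (266,31), and the tube hangs straight. Now lowering.

Request:
{"method": "jog_arm", "body": {"steps": [[0,0,0,0,0,0,0.02],[0,0,-0.03,0,0,0,0.02],[0,0,-0.07,0,0,0,0.02],[0,0,-0.11,0,0,0,0.02],[0,0,-0.145,0,0,0,0.02],[0,0,-0.163,0,0,0,0.02],[0,0,-0.169,0,0,0,0.02],[0,0,-0.172,0,0,0,0.02],[0,0,-0.174,0,0,0,0.02],[0,0,-0.175,0,0,0,0.02],[0,0,-0.175,0,0,0,0.02],[0,0,-0.175,0,0,0,0.02]]}}

```text
clock: 5.35
ee_pos: [650.2, -76.6, 107.7]
orientation: [0.745, 0.667, 0.001, 0.001]
wrist_force: [-2.9, -0.8, 4.4]
opening: 0.382
grasp_force: 62.3
```

Run:
```python
from h import *
for i in range(4):
    s=arm.observe(); print(s['ee_pos'].round(1),s['wrist_force'].round(1),s['moment'].round(2)); f=arm.grab_frame('wrist')
```

```text
[650.2 -76.6 107.7] [-2.9 -0.8  4.4] [ 0.03  0.92 -0.02]
[650.3 -76.6 107.7] [-4.2 -0.8  5.4] [ 0.02  1.01 -0.03]
[650.3 -76.6 107.6] [-4.4 -0.7  5.9] [ 0.04  1.12 -0.02]
[650.3 -76.5 107.6] [-4.7 -0.3  6.5] [0.01 1.05 0.02]
```

Request:
{"method": "jog_arm", "body": {"steps": [[0,0,0,0,0,0,0.04],[0,0,0,0,0,0,0.045],[0,0,0,0,0,0,0.06],[0,0,0,0,0,0,0.085],[0,0,0,0,0,0,0.085],[0,0,0,0,0,0,0.085],[0,0,0.02,0,0,0,0.085],[0,0,0.06,0,0,0,0.085],[0,0,0.1,0,0,0,0.085],[0,0,0.126,0,0,0,0.085],[0,0,0.126,0,0,0,0.085]]}}

```text
clock: 6.47
ee_pos: [653.3, -76.8, 240.1]
orientation: [0.745, 0.667, 0.004, 0.005]
wrist_force: [0.0, -0.6, 1.5]
opening: 0.997
grasp_force: 0.0
```

```bash
cat > chk.py <<'E'
from h import *
import sys
# args: x y ztop  : rim centre from all cameras
X,Y,Z=map(float,sys.argv[1:4])
s=arm.observe(); print(s['clock'],s['ee_pos'].round(1))
for n in ('wrist','top','scene'):
    f=arm.grab_frame(n); T=wristT(f,s) if n=='wrist' else None
    try:
        e=bright(f,proj(f,[X,Y,Z],T),{'wrist':45,'top':10,'scene':11}[n],140); print(n,e[0].round(1),np.round(e[1],1),atz(f,e[0],Z,T).round(1))
    except Exception as x: print(n,x)
    cv2.imwrite(f'pics/chk_{int(Z)}_{n}.png',f['image'][...,::-1])
E
python3 chk.py 649.5 -75.9 150
```

```text
6.4667 [653.3 -76.8 240.1]
wrist [261.8 209.5] [39.8 80.2] [650.6 -73.6]
top [293.3 187. ] [ 6.1 13.3] [639.7 -55.4]
scene [274.3 215.2] [13.4 16.2] [648.9 -75.5]
```

Request:
{"method": "jog_arm", "body": {"steps": [[-0.03,0.022,0,0,0,0,0.085],[-0.063,0.046,0,0,0,0,0.085],[-0.095,0.07,0,0,0,0,0.085],[-0.128,0.094,0,0,0,0,0.085],[-0.16,0.118,0,0,0,0,0.085],[-0.1849,0.1355,0,0,0,0,0.085],[-0.1849,0.1355,0,0,0,0,0.085],[-0.1849,0.1355,0,0,0,0,0.085]]}}

```text
clock: 7.28
ee_pos: [462.6, 60.5, 229.4]
orientation: [0.744, 0.668, -0.001, -0.001]
wrist_force: [-0.3, -0.6, 0.5]
opening: 0.998
grasp_force: 0.0
```

```bash
python3 w.py 115 115 464.6 59.6 135
```

```text
7.2833 [462.6  60.5 229.4] [463.8  59.8 229.9] [ 0.7442  0.6679 -0.001  -0.0009] 1.0
expected px [270.4 204.8]
fit [271.  203.2] [39.7 41.5] [465.2  60.9]
```

Request:
{"method": "jog_arm", "body": {"steps": [[0,0,-0.04,0,0,0,0.085],[0,0,-0.08,0,0,0,0.085],[0,0,-0.12,0,0,0,0.085],[0,0,-0.15,0,0,0,0.085],[0,0,-0.156,0,0,0,0.085],[0,0,-0.156,0,0,0,0.085],[0,0,-0.156,0,0,0,0.03],[0,0,-0.156,0,0,0,0.02],[0,0,-0.156,0,0,0,0.02],[0,0,-0.156,0,0,0,0.02],[0,0,-0.156,0,0,0,0.02],[0,0,-0.156,0,0,0,0.02]], "force": 60}}

```text
clock: 8.33
ee_pos: [465.8, 59.6, 77.3]
orientation: [0.745, 0.667, 0.001, 0.001]
wrist_force: [-1.6, -0.5, 6.5]
opening: 0.385
grasp_force: 58.8
```

Request:
{"method": "jog_arm", "body": {"steps": [[0,0,0.02,0,0,0,0.02],[0,0,0.055,0,0,0,0.02],[0,0,0.085,0,0,0,0.02],[0.02,-0.006,0.1,0,0,0,0.02],[0.055,-0.016,0.1,0,0,0,0.02],[0.09,-0.026,0.1,0,0,0,0.02],[0.125,-0.036,0.1,0,0,0,0.02],[0.16,-0.046,0.1,0,0,0,0.02],[0.185,-0.053,0.1,0,0,0,0.02],[0.1934,-0.0558,0.1,0,0,0,0.02],[0.1934,-0.0558,0.1,0,0,0,0.02],[0.1934,-0.0558,0.08,0,0,0,0.02]]}}

```text
clock: 9.33
ee_pos: [660.3, 3.6, 159.5]
orientation: [0.745, 0.667, 0.002, 0.002]
wrist_force: [1.3, 0.1, -2.2]
opening: 0.386
grasp_force: 61.2
```

Request:
{"method": "jog_arm", "body": {"steps": [[0,0,-0.025,0,0,0,0.02],[0,0,-0.05,0,0,0,0.02],[0,0,-0.062,0,0,0,0.02],[0,0,-0.066,0,0,0,0.02],[0,0,-0.068,0,0,0,0.02],[0,0,-0.069,0,0,0,0.02],[0,0,-0.07,0,0,0,0.02],[0,0,-0.07,0,0,0,0.02],[0,0,-0.07,0,0,0,0.02],[0,0,-0.07,0,0,0,0.02]]}}

```text
clock: 10.17
ee_pos: [658.1, 4.0, 87.5]
orientation: [0.745, 0.667, 0.0, 0.0]
wrist_force: [-4.6, 0.4, 5.2]
opening: 0.387
grasp_force: 62.3
```

Contact feels the same as the first placement. Release and lift.

Request:
{"method": "jog_arm", "body": {"steps": [[0,0,0,0,0,0,0.04],[0,0,0,0,0,0,0.045],[0,0,0,0,0,0,0.06],[0,0,0,0,0,0,0.085],[0,0,0,0,0,0,0.085],[0,0,0,0,0,0,0.085],[0,0,0.02,0,0,0,0.085],[0,0,0.06,0,0,0,0.085],[0,0,0.1,0,0,0,0.085],[0,0,0.14,0,0,0,0.085],[0,0,0.146,0,0,0,0.085],[0,0,0.146,0,0,0,0.085]]}}

```text
clock: 11.17
ee_pos: [660.7, 3.5, 236.8]
orientation: [0.745, 0.667, 0.003, 0.003]
wrist_force: [-0.2, -0.6, 0.0]
opening: 0.994
grasp_force: 0.0
```

```bash
python3 chk.py 658 3.8 125
```

```text
11.1667 [660.7   3.5 236.8]
wrist [264.5 201.6] [ 47.1 110.4] [659.6   6.4]
top [277.1 187.8] [ 8.2 10.5] [640.9 -10.7]
scene [300.4 201.2] [12.7 15.3] [656.3   3.8]
```

Request:
{"method": "jog_arm", "body": {"steps": [[-0.035,-0.01,0,0,0,0,0.085],[-0.073,-0.021,0,0,0,0,0.085],[-0.111,-0.032,0,0,0,0,0.085],[-0.149,-0.043,0,0,0,0,0.085],[-0.185,-0.053,0,0,0,0,0.085],[-0.2068,-0.0593,0,0,0,0,0.085],[-0.2068,-0.0593,0,0,0,0,0.085],[-0.2068,-0.0593,0,0,0,0,0.085],[-0.2068,-0.0593,0,0,0,0,0.085]]}}

```text
clock: 12.07
ee_pos: [451.1, -55.4, 230.2]
orientation: [0.745, 0.667, -0.0, -0.001]
wrist_force: [0.6, 0.1, 0.3]
opening: 0.991
grasp_force: 0.0
```

```bash
python3 w.py 90 90 451.2 -55.5 135 36
```

```text
12.0667 [451.1 -55.4 230.2] [451.5 -55.3 230.4] [ 7.45e-01  6.67e-01 -3.00e-04 -7.00e-04] 0.99
expected px [267.8 196. ]
fit [268.8 194.7] [36.7 38.3] [452.2 -54.4]
```

View pics/w90.png

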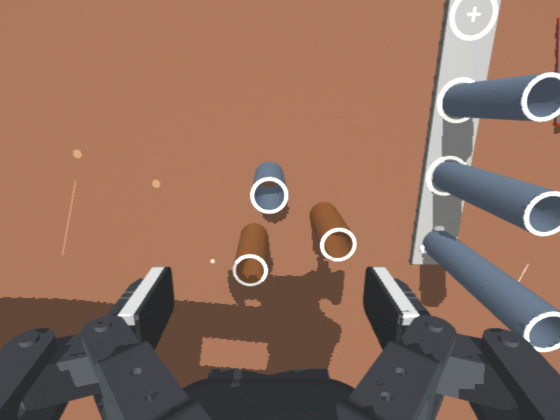

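The wrist view shows the blue 90 tube at (269,195), with the browns at (250,270) and (337,244) clear of the finger lines. The 140 and 115 tubes stand on their rings. Grip next.

Request:
{"method": "jog_arm", "body": {"steps": [[0,0,-0.04,0,0,0,0.085],[0,0,-0.08,0,0,0,0.085],[0,0,-0.12,0,0,0,0.085],[0,0,-0.155,0,0,0,0.085],[0,0,-0.181,0,0,0,0.085],[0,0,-0.181,0,0,0,0.085],[0,0,-0.181,0,0,0,0.03],[0,0,-0.181,0,0,0,0.02],[0,0,-0.181,0,0,0,0.02],[0,0,-0.181,0,0,0,0.02],[0,0,-0.181,0,0,0,0.02],[0,0,-0.181,0,0,0,0.02]], "force": 60}}

```text
clock: 13.12
ee_pos: [453.0, -56.0, 52.4]
orientation: [0.745, 0.667, 0.001, 0.002]
wrist_force: [-0.4, 0.6, 6.7]
opening: 0.377
grasp_force: 59.0
```

Request:
{"method": "jog_arm", "body": {"steps": [[0,0,0.02,0,0,0,0.02],[0,0,0.055,0,0,0,0.02],[0.005,0.02,0.085,0,0,0,0.02],[0.02,0.05,0.1,0,0,0,0.02],[0.042,0.08,0.1,0,0,0,0.02],[0.068,0.105,0.1,0,0,0,0.02],[0.1,0.125,0.1,0,0,0,0.02],[0.135,0.135,0.1,0,0,0,0.02],[0.17,0.1386,0.1,0,0,0,0.02],[0.2,0.1386,0.1,0,0,0,0.02],[0.2158,0.1386,0.1,0,0,0,0.02],[0.2158,0.1386,0.1,0,0,0,0.02]]}}

```text
clock: 14.12
ee_pos: [669.8, 82.9, 150.5]
orientation: [0.745, 0.667, 0.001, 0.001]
wrist_force: [-0.8, -0.1, -2.6]
opening: 0.374
grasp_force: 60.5
```

Request:
{"method": "jog_arm", "body": {"steps": [[0,0,0,0,0,0,0.02],[0,0,-0.025,0,0,0,0.02],[0,0,-0.055,0,0,0,0.02],[0,0,-0.077,0,0,0,0.02],[0,0,-0.085,0,0,0,0.02],[0,0,-0.088,0,0,0,0.02],[0,0,-0.089,0,0,0,0.02],[0,0,-0.09,0,0,0,0.02],[0,0,-0.09,0,0,0,0.02],[0,0,-0.09,0,0,0,0.02],[0,0,-0.09,0,0,0,0.02]]}}

```text
clock: 15.03
ee_pos: [666.7, 83.1, 62.3]
orientation: [0.745, 0.667, 0.0, 0.0]
wrist_force: [-4.6, 0.7, 6.3]
opening: 0.374
grasp_force: 60.3
```

Request:
{"method": "jog_arm", "body": {"steps": [[0,0,0,0,0,0,0.04],[0,0,0,0,0,0,0.045],[0,0,0,0,0,0,0.06],[0,0,0,0,0,0,0.085],[0,0,0,0,0,0,0.085],[0,0,0,0,0,0,0.085],[0,0,0.02,0,0,0,0.085],[0,0,0.06,0,0,0,0.085],[0,0,0.1,0,0,0,0.085],[0,0,0.14,0,0,0,0.085],[0,0,0.16,0,0,0,0.085],[0,0,0.16,0,0,0,0.085]]}}

```text
clock: 16.03
ee_pos: [670.6, 83.1, 228.5]
orientation: [0.745, 0.667, 0.005, 0.004]
wrist_force: [1.1, -0.2, 0.7]
opening: 0.995
grasp_force: 0.0
```

```bash
python3 chk.py 667 83.1 100
```

```text
16.0333 [670.6  83.1 228.5]
wrist [263.  197.3] [ 48.7 109.9] [668.6  85.4]
top [234. 185.] [0. 5.] [653.  112.9]
scene [324.7 189. ] [11.9 14.8] [665.3  83.2]
```

Request:
{"method": "jog_arm", "body": {"steps": [[-0.03,0.022,0,0,0,0,0.085],[-0.063,0.046,0,0,0,0,0.085],[-0.096,0.07,0,0,0,0,0.085],[-0.129,0.094,0,0,0,0,0.085],[-0.162,0.118,0,0,0,0,0.085],[-0.195,0.142,0,0,0,0,0.085],[-0.2229,0.1627,0,0,0,0,0.085],[-0.2229,0.1627,0,0,0,0,0.085],[-0.2229,0.1627,0,0,0,0,0.085],[-0.2229,0.1627,0,0,0,0,0.085]]}}

```text
clock: 17.02
ee_pos: [443.6, 245.4, 218.9]
orientation: [0.745, 0.667, -0.001, -0.0]
wrist_force: [0.5, 1.3, 0.4]
opening: 0.999
grasp_force: 0.0
```

```bash
python3 w.py 65 65 444.1 245.8 135 36
```

```text
17.0167 [443.6 245.4 218.9] [444.2 245.1 219.2] [ 7.447e-01  6.674e-01 -1.100e-03 -2.000e-04] 1.0
expected px [268.3 191.3]
fit [268.9 190. ] [35.3 36.5] [444.8 247. ]
```

Request:
{"method": "jog_arm", "body": {"steps": [[0,0,-0.04,0,0,0,0.085],[0,0,-0.08,0,0,0,0.085],[0,0,-0.12,0,0,0,0.085],[0,0,-0.16,0,0,0,0.085],[0,0,-0.185,0,0,0,0.085],[0,0,-0.19,0,0,0,0.085],[0,0,-0.19,0,0,0,0.03],[0,0,-0.19,0,0,0,0.02],[0,0,-0.19,0,0,0,0.02],[0,0,-0.19,0,0,0,0.02],[0,0,-0.19,0,0,0,0.02],[0,0,-0.19,0,0,0,0.02]], "force": 60}}

```text
clock: 18.07
ee_pos: [446.0, 246.4, 32.6]
orientation: [0.745, 0.667, 0.002, 0.001]
wrist_force: [0.0, -0.9, 7.2]
opening: 0.372
grasp_force: 59.0
```

Request:
{"method": "jog_arm", "body": {"steps": [[0,0,0.02,0,0,0,0.02],[0,0,0.055,0,0,0,0.02],[0.01,-0.004,0.09,0,0,0,0.02],[0.04,-0.014,0.1,0,0,0,0.02],[0.075,-0.027,0.1,0,0,0,0.02],[0.11,-0.04,0.1,0,0,0,0.02],[0.145,-0.052,0.1,0,0,0,0.02],[0.18,-0.065,0.1,0,0,0,0.02],[0.21,-0.075,0.1,0,0,0,0.02],[0.228,-0.082,0.1,0,0,0,0.02],[0.2317,-0.0832,0.1,0,0,0,0.02],[0.2317,-0.0832,0.1,0,0,0,0.02]]}}

```text
clock: 19.07
ee_pos: [676.7, 161.8, 130.4]
orientation: [0.745, 0.667, 0.0, 0.0]
wrist_force: [-0.4, 0.6, -2.0]
opening: 0.369
grasp_force: 60.0
```

Request:
{"method": "jog_arm", "body": {"steps": [[0,0,0,0,0,0,0.02],[0,0,-0.025,0,0,0,0.02],[0,0,-0.055,0,0,0,0.02],[0,0,-0.077,0,0,0,0.02],[0,0,-0.085,0,0,0,0.02],[0,0,-0.088,0,0,0,0.02],[0,0,-0.089,0,0,0,0.02],[0,0,-0.09,0,0,0,0.02],[0,0,-0.09,0,0,0,0.02],[0,0,-0.09,0,0,0,0.02],[0,0,-0.09,0,0,0,0.02]]}}

```text
clock: 19.98
ee_pos: [675.4, 163.6, 42.4]
orientation: [0.745, 0.668, 0.0, -0.0]
wrist_force: [-4.9, -0.1, 7.3]
opening: 0.37
grasp_force: 59.8
```

Request:
{"method": "jog_arm", "body": {"steps": [[0,0,0,0,0,0,0.04],[0,0,0,0,0,0,0.045],[0,0,0,0,0,0,0.06],[0,0,0,0,0,0,0.085],[0,0,0,0,0,0,0.085],[0,0,0,0,0,0,0.085],[0,0,0.02,0,0,0,0.085],[0,0,0.06,0,0,0,0.085],[0,0,0.1,0,0,0,0.085],[0,0,0.14,0,0,0,0.085],[0,0,0.18,0,0,0,0.085],[0,0,0.22,0,0,0,0.085]]}}

```text
clock: 20.98
ee_pos: [675.5, 162.5, 262.2]
orientation: [0.745, 0.667, 0.0, 0.0]
wrist_force: [0.4, -0.2, -0.3]
opening: 0.998
grasp_force: 0.0
```

Request:
{"method": "jog_arm", "body": {"steps": [[-0.03,0,0.02,0,0,0,0.085],[-0.07,0,0.02,0,0,0,0.085],[-0.11,0,0.02,0,0,0,0.085],[-0.15,0,0.02,0,0,0,0.085],[-0.19,0,0.02,0,0,0,0.085],[-0.23,0,0.02,0,0,0,0.085],[-0.25,0,0.02,0,0,0,0.085],[-0.25,0,0.02,0,0,0,0.085]]}}

```text
clock: 21.65
ee_pos: [422.5, 162.9, 280.6]
orientation: [0.744, 0.668, 0.0, -0.0]
wrist_force: [1.8, 0.3, 0.6]
opening: 0.995
grasp_force: 0.0
```

Run:
```python
from h import *
print(arm.observe()['clock'],arm.observe()['ee_pos'])
for n in ('top','scene'):
    f=arm.grab_frame(n); cv2.imwrite(f'pics/fin_{n}.png',f['image'][...,::-1])
    for P in [(649.5,-75.9,150),(658,3.8,125),(667,83.1,100),(675.8,162.6,75)]:
        q=proj(f,P)
        try: e=bright(f,q,10,140); print(n,P,e[0].round(1),np.round(e[1],1),(atz(f,e[0],P[2])-P[:2]).round(1))
        except Exception as x: print(n,P,x)
a=cv2.imread('pics/fin_top.png')[140:240,190:350]; b=cv2.imread('pics/fin_scene.png')[130:290,210:390]
cv2.imwrite('pics/fin.png',np.vstack([cv2.resize(a,(480,300),interpolation=3),cv2.resize(b,(338,300),interpolation=3)[:,:].copy() if 0 else cv2.copyMakeBorder(cv2.resize(b,(338,300),interpolation=3),0,0,0,142,0)]))
```

```text
21.65 [422.50376227 162.86187879 280.55305391]
top (649.5, -75.9, 150) [299.6 185.3] [14.9 18.7] [-5.2  3.4]
top (658, 3.8, 125) [271.9 185. ] [18.  20.6] [-8.9  0. ]
top (667, 83.1, 100) [243.9 182.6] [17.7 23. ] [-7.3  1.4]
top (675.8, 162.6, 75) [217.9 180.3] [17.3 24. ] [-5.4  0.6]
scene (649.5, -75.9, 150) [274.4 215.1] [12.9 15.9] [-0.4  0.8]
scene (658, 3.8, 125) [300.4 201.2] [12.3 15.4] [-1.8  0.1]
scene (667, 83.1, 100) [324.8 189. ] [11.8 14.4] [-1.5  0.3]
scene (675.8, 162.6, 75) [349.6 179.4] [13.2 20.3] [6.7 0.8]
```

View pics/fin.png

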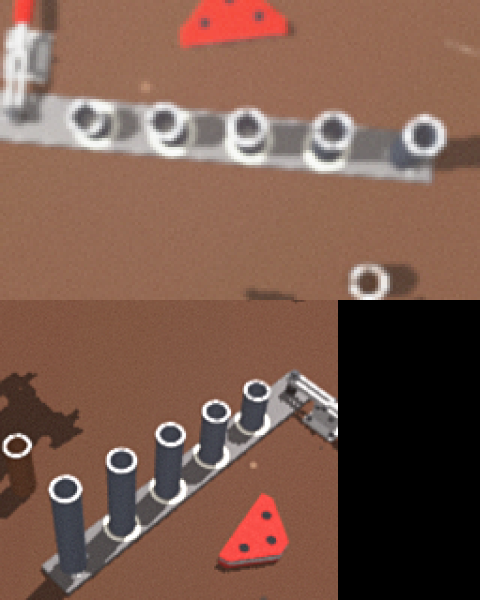

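The crops show all four tubes upright on their rings, stepping down from the post to the clamp. The 65 tube's rim fit merged with the chalk ring, so I'll check it on its own.

Run:
```python
from h import *
f=arm.grab_frame('scene'); P=(675.8,162.6,75); q=proj(f,P); print(q)
for r in (7,8):
  for t in (135,150,165,180):
    e=bright(f,q,r,t); print(r,t,e[0].round(1),np.round(e[1],1),(atz(f,e[0],75)-P[:2]).round(1))
s=arm.observe(); w=arm.grab_frame('wrist'); T=wristT(w,s); im=w['image'][...,::-1].copy()
for P in [(649.5,-75.9,10,150),(658,3.8,10,125),(667,83.1,10,100),(675.8,162.6,10,75)]:
    a=proj(w,P[:3],T); b=proj(w,(*P[:2],P[3]),T); print(a.round(),b.round())
u,v=q.astype(int); cv2.imwrite('pics/z65.png',cv2.resize(f['image'][v-25:v+40,u-35:u+35,::-1],None,fx=8,fy=8,interpolation=3))
```

```text
[347.17261197 178.1964533 ]
7 135 [347.3 178.3] [10.9 16.2] [ 0.4 -0. ]
7 150 [347.2 178.4] [10.8 16. ] [ 0.4 -0.3]
7 165 [346.7 177.9] [10.1 14.4] [-1.4 -0.1]
7 180 [346.5 177.9] [10.1 14.1] [-1.7 -0.3]
8 135 [347.9 178.7] [11.3 17.7] [2.2 0. ]
8 150 [347.8 178.7] [11.1 17.4] [ 2.1 -0.2]
8 165 [346.7 177.9] [10.1 14.4] [-1.4 -0.1]
8 180 [346.5 177.9] [10.1 14.1] [-1.7 -0.3]
[437. 313.] [503. 393.]
[446. 264.] [503. 313.]
[456. 209.] [503. 234.]
[467. 147.] [502. 154.]
```

View pics/z65.png

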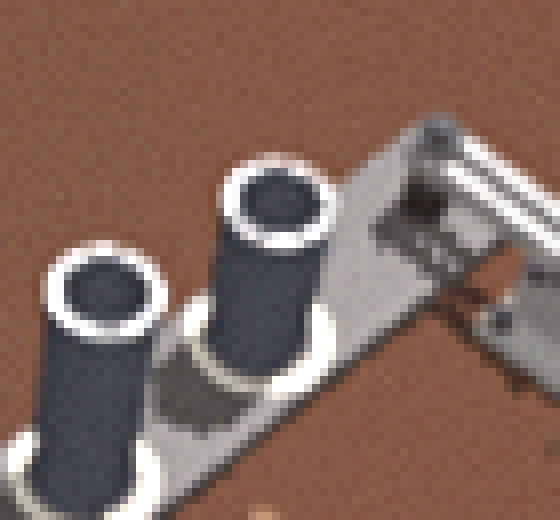

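The 65 tube's rim fits within 2 mm of its ring centre. The crop shows the tube standing square inside the chalk, so I'm handing in.

```bash
python3 -c "
from rig import arm; print(arm.job_done())"
```

```text
the job is handed in; nothing more can be done
None
```

The job is handed in at about 22 s on the robot's clock: all four loose tubes stand free on the rings, stepping 140, 115, 90, 65 from the tacked post to the clamp, each about 2 mm or less off centre by the scene camera, with the hammer, brush and magnetic holder never touched.

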